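Shift the printing press into third gear

ROBOT

A 6-joint arm with a two-finger parallel gripper is mounted at the origin on the work surface. World frame = base frame: x ahead of the robot, y to its left, z up, the work surface at z = 0. Lengths are in m, angles in rad, forces in N, time in s.
With the tool pointing down it reaches from about 0.375 to 0.825 m from the base axis. Payload 5.5 kg.
Tool frame: the origin (TCP) lies on the centre line of the jaws, within the pads' length; the fingertips stand 11 mm ahead of it and the grasp point (between the pads) lies 8 mm behind it; z points along the fingers, y is the direction in which the jaws open and shut (so a half turn about z gives the same grasp; the last joint's range is limited). The gripper opens to 85 mm and grips with 20 to 120 N. Pads are 22 mm wide; open, the fingers measure 114 mm over their backs; the gripper's body (76 mm by 85 mm) begins 54 mm behind the grasp point. The pads swing forward as they close: fully open they stand 13 mm farther back than shut.
Start: joints at [-1.184, 0.314, -0.047, 1.21, 0, 1.571], TCP at [0.226, -0.556, 0.242] pointing down, gripper open.
Joint ranges: [-2.67, 2.67], [-0.69, 1.73], [-1.03, 1.25], [-2.08, 2.16], [-1.42, 1.45], [-3.14, 3.14]. Speed limits (rad/s): [2.39, 2.39, 3.01, 3.14, 3.14, 3.14].

INTERFACE

Orientations are given as a unit quaternion [x, y, z, w].
In Python, from rig import state, read_camera, finish_job gives the robot as it stands.
- The arm moves only by the tool arm_command, never from a script. Its arguments are lists of equal length, an entry for each row: "gripper": the finger opening in cm, from 0 to 8.54; "translation": the shift along the tool's x, y, z in cm, a list of three; "twist": the turn, a rotation vector about the tool's x, y, z in degrees, a list of three. A call has 1 to 12 rows; each row shifts and turns the pose as measured when the row begins, along the tool's axes as they then stand; what a row does not reach is not made up. A row lasts 1/10 s, in which the tool goes at most 50 mm and 8.59 degrees, less where a joint would pass 70% of its speed; a pose out of reach is approached as far as the arm can. A call is refused whole if a number of a shift passes 5 or a number of a turn 8.59, either way. A call with a gripper value outside its range is refused whole. The fingers move at their own pace and stop on an object; the grip force is fixed at half the most. Time passes only in rows, so rows that do not move let the fingers close. It gives the time, the measured TCP pose, the force and the opening at its end, in the units of the state.
- state(): the state, without advancing time (a new reading comes with each control period).
- read_camera(name): name is "scene" or "side" or "wrist"; returns a dict with "img" (384x512x3 uint8, red, green, blue), "range_z" (384x512 float32, m along the optical axis (not along the pixel's ray), 0 where there is no reading), "K" (3x3 intrinsics, pixels), "D" ([k1, k2, p1, p2, k3] as OpenCV has them; the pictures are not rectified), "origin" and "rotation" of the camera in the world. Camera axes: x right, y up, looking along -z (the intrinsics and any distortion apply to the point x, -y, -z); pixel columns grow to the right and rows downward; lengths in m; the calibration is good to about 2 mm. A picture is of the moment at which its call begins.
- finish_job(): hands the job in, once; it reports no verdict.
The state is a dict: "t": time; "q": joint angles; "qd": joint speeds; "effort": joint torques, N m; "tool_pos": TCP position; "eef_rot": TCP orientation; "contact_force": force on the tool from outside, world axes, zero at the start; "torque": the same for the moment, N m; "width": opening from 0.0 (shut) to 1.0 (fully open).
Only numpy, scipy, OpenCV 4.12 (cv2) and the standard library are available. Lean on these libraries where they do the work, as an engineer would, in place of code of your own. Each camera call takes 0.05 s, during which the arm holds its last target.

TASK

Put the printing press in third gear: push its gear lever along the left-hand channel of the H-shaped gate to the crossing in the middle, across into the right-hand channel, and from there forward, away from the robot, fully home into the third slot. Push it with closed fingertips from one side at a time, never gripping the knob, and do not let the lever drop back into the fourth slot (right-hand, nearest the robot) on the way. Leave the other things where they are.

Things in the scene. Friction and masses are not known exactly. Their poses are not given: they have to be found in the camera images.
- drive: table-top printing press, fixed. Origin on the table below the lever's pivot; x = forward (away from the robot, along the channels), y = left (towards the rollers), z up; turned up to 0.3 rad. In this frame: grey gear housing 220 mm in x, y -190 to +150, top 95 mm high; roller frames from y = 155 on, 185 high; motor beyond y = -190, 102 high.
- gate: steel H-gate plate, 110 x 100 mm, top 110 mm above the table; origin and axes those of the drive. Two channels 32 mm apart run forward and back, joined by one crossing in the middle. Slots: first = left forward, second = left back, third = right forward, fourth = right back. Slots 18 mm wide, lever shank 12 mm thick; the tongues between the channels have rounded ends.
- knob (a point): centre of the lever's black knob: a block 30 x 30 mm, 44 mm tall along the lever, faces looking forward, back, left, right of the drive, a 4 mm higher cap on top. It is 150 mm up the lever from a pivot 40 mm above the table: about 190 mm high when upright, 180 mm in a slot. It moves up to 45 mm forward or back and 33 mm left or right of the drive's origin.
- cross (a joint): sideways tilt of the lever, rad: -0.225 = left-hand channel (it starts there), +0.225 = right-hand channel. The lever stays wherever it is left (no spring); it takes about 2 N at the knob to move.
- stick (a joint): forward and back tilt of the lever, rad: +0.304 = fully forward (home in a first or third slot), -0.304 = fully back, 0 = in the crossing; it can change channel only within about 0.05 of 0. It starts anywhere from -0.28 to +0.28. Stays where it is left, about 2 N at the knob to move.
- third (a point): where the centre of the knob is when the lever is fully home in the third slot
- knob_front: the forward face of the knob, part of it (its origin is at the pivot, not on the face); watched only to see that the knob is not gripped
- knob_back: the near (robot-side) face of the knob, part of it (its origin is at the pivot, not on the face); watched only to see that the knob is not gripped
- knob_left: the left face of the knob, part of it (its origin is at the pivot, not on the face); watched only to see that the knob is not gripped
- knob_right: the right face of the knob, part of it (its origin is at the pivot, not on the face); watched only to see that the knob is not gripped
- ink_jar: bystander: small glass ink jar, 48 mm across, 55 mm tall, standing on the grey gear housing to the right of the lever; origin at its underside
- brayer: bystander: hand ink roller lying on the near half of the press bed; roller 32 mm across and 90 mm long, wooden handle; origin at its underside
- mug: bystander: white mug, 72 mm across, 85 mm tall, on the table to the right of the press, near the robot; origin at its underside
- ink_tin: bystander: tin 84 mm across, 60 mm tall, on the table at the right; origin at its underside
- oil_bottle: bystander: bottle 56 mm across, 130 mm tall, on the table at the right; origin at its underside
- lino_block: bystander: wooden printing block 100 x 70 x 22 mm, lying on the table at the right; origin at its underside
- tape_roll: bystander: roll of paper tape 84 mm across, 25 mm tall, lying beyond the press, to its right; origin at its underside

How it is judged:
On the way:
1. the lever has crossed, at the gate's middle, into the right-hand channel (value of joint cross above 0.16 rad and value of joint stick between -0.15 and 0.15 rad), for 0.05 s.
At the end, for the whole second after the job is handed in: the lever stands fully forward in the third slot (forward tilt over 0.27 of 0.304 rad, sideways tilt over 0.17 of 0.225 rad to the right) and at rest (value of joint stick above 0.27 rad and value of joint cross above 0.17 rad and velocity of joint stick between -0.05 and 0.05 rad/s); the robot touches nothing.
It fails at once if the knob is gripped: opposite faces of it are pressed at once ((contact force between the fingers and knob_front above 0.4 N and contact force between the fingers and knob_back above 0.4 N) or (contact force between the fingers and knob_left above 0.4 N and contact force between the fingers and knob_right above 0.4 N)).
It fails at once if the lever drops into the fourth slot (value of joint cross above 0.1 rad and value of joint stick below -0.2 rad).
It fails at once if a bystander is moved by more than 20 mm (distance of any of ink_jar, brayer, mug, ink_tin, oil_bottle, lino_block, tape_roll from where it was at the start of the episode above 0.02 m).
It also fails if it takes over 64 s, if anything falls off the work surface, if the arm or the gripper's body presses on something with over 40 N, if the wrist force passes 120 N, or if a joint passes its speed limit or range.

## Working session

There is one attempt and no reset: what is moved stays moved. The work goes in short steps, Python scripts to look and compute and a tool call to move; the robot and the scene stay as the last step left them, time stands still between calls to the robot, and variables do not carry over. Pictures are saved under pics/ and viewed, and the job is handed in when it is done.

Besides the shell and the picture viewer there is one more tool, called after "Call:" as name(argument=value, ...), one argument or row to a line, values as JSON. arm_command: Moves the arm, as the interface text tells. Its arguments: {"type":"object","properties":{"gripper":{"type":"array","items":{"type":"number"}},"translation":{"type":"array","items":{"type":"array","items":{"type":"number"}}},"twist":{"type":"array","items":{"type":"array","items":{"type":"number"}}}},"required":["gripper","translation","twist"]}

```bash
mkdir -p pics; ls
python3 - <<'E'
from rig import state, read_camera
import cv2,numpy as np
s=state();print(s['t'],s['tool_pos'],s['eef_rot'],s['width'],s['contact_force'])
for n in ['scene','side']:
    c=read_camera(n);cv2.imwrite(f'pics/{n}0.png',c['img'][:,:,::-1]);np.savez(f'{n}0.npz',**{k:v for k,v in c.items()})
    print(n,c['origin'],c['rotation'],c['K'],c['D'])
E
```

```text
pics
0.0 [ 0.22614588 -0.55513837  0.24140317] [ 9.81353186e-01  1.92211237e-01 -1.47327084e-04 -8.61534574e-04] 1.0013166862194844 [-0.23755343 -0.81439635 -0.20057452]
scene [1.45852551 0.12477628 1.03676318] [0.24464239 0.30889286 0.70875531 0.58515059] [[476.69915551   0.         247.7540982 ]
 [  0.         476.69915551 185.93262677]
 [  0.           0.           1.        ]] [-0.08042301  0.          0.          0.          0.        ]
side [0.48615126 0.70258255 1.0667753 ] [-0.00898389  0.34209814  0.938602   -0.04375418] [[454.78817238   0.         260.83847012]
 [  0.         454.78817238 189.64478852]
 [  0.           0.           1.        ]] [-0.164132  0.        0.        0.        0.      ]
```

View pics/scene0.png

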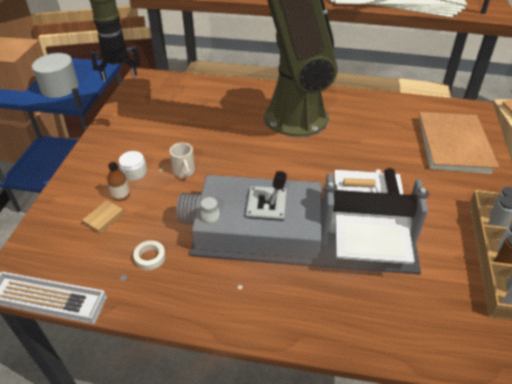

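View pics/side0.png

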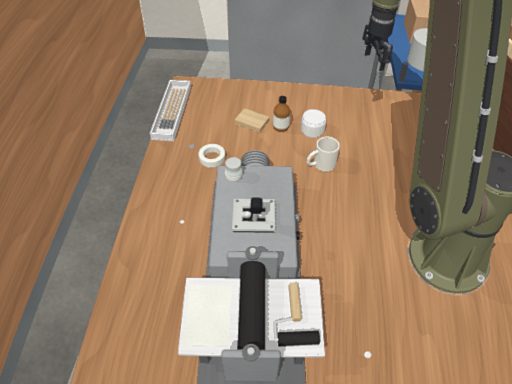

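The gate plate is at scene (266,202) and side (254,214). The knob is at scene (280,180) and side (257,205). Next I'll measure them from the point clouds.

```bash
cat > h.py <<'E'
import cv2,numpy as np
from scipy.spatial.transform import Rotation as R
def cloud(c):
    h,w=c['range_z'].shape
    u,v=np.meshgrid(np.arange(w),np.arange(h))
    p=cv2.undistortPoints(np.stack([u,v],-1).reshape(-1,1,2).astype(np.float64),c['K'],c['D']).reshape(h,w,2)
    z=c['range_z'].astype(float)
    P=np.stack([p[...,0]*z,-p[...,1]*z,-z],-1)
    W=P@R.from_quat(c['rotation']).as_matrix().T+c['origin']
    W[z<=0]=np.nan
    return W
def rot(c): return c['rotation']
def project(c,X):
    X=np.atleast_2d(X);P=(X-c['origin'])@R.from_quat(c['rotation']).as_matrix()
    P=P*[1,-1,-1]
    return cv2.projectPoints(P,np.zeros(3),np.zeros(3),c['K'],c['D'])[0].reshape(-1,2)
E
python3 - <<'E'
import numpy as np,cv2
from h import *
for n in ['scene','side']:
    c=dict(np.load(f'{n}0.npz'));W=cloud(c);img=c['img'].astype(int)
    print(n)
    uv=(266,202) if n=='scene' else (254,214)
    near=np.linalg.norm(W[...,:2]-np.nanmedian(W[uv[1]-3:uv[1]+4,uv[0]-3:uv[0]+4].reshape(-1,3),0)[:2],axis=-1)<0.13
    m=near&(abs(W[...,2]-0.095)<0.006)
    P=W[m];print('housing z',np.median(P[:,2]),len(P))
    # gate
    g=near&(abs(W[...,2]-0.110)<0.006)&(img.mean(-1)>130)
    P=W[g];(cx,cy),(a,b),ang=cv2.minAreaRect((P[:,:2]*1000).astype(np.float32));print('gate',len(P),cx,cy,a,b,ang,np.median(P[:,2]),P.mean(0))
    big=(abs(W[...,2]-0.095)<0.006)&(np.linalg.norm(W[...,:2]-P.mean(0)[:2],axis=-1)<0.3)
    Q=W[big];print('hous',cv2.minAreaRect((Q[:,:2]*1000).astype(np.float32)))
    k=near&(W[...,2]>0.14)&(W[...,2]<0.24)
    K=W[k];print('knob n',len(K),K.min(0),K.max(0),np.median(K,0))
    top=K[K[:,2]>K[:,2].max()-0.012];print('top',top.mean(0),len(top))
    s=cv2.resize(c['img'][uv[1]-60:uv[1]+60,uv[0]-70:uv[0]+70],None,fx=5,fy=5,interpolation=cv2.INTER_CUBIC);cv2.imwrite(f'pics/{n}_z.png',s[:,:,::-1])
E
```

```text
scene
housing z 0.09711657614070113 3435
gate 757 557.4343872070312 -17.749767303466797 116.96591186523438 100.52618408203125 4.645537376403809 0.11221692096207836 [ 0.56507513 -0.01727484  0.11203927]
hous ((583.0715942382812, 8.696807861328125), (327.2259826660156, 540.860107421875), 12.303556442260742)
knob n 234 [ 0.5350853  -0.00427721  0.14041435] [0.56675074 0.03055388 0.21560983] [0.55916228 0.01285878 0.19557735]
top [0.55212088 0.01668579 0.20898066] 85
side
housing z 0.09426213233927738 3649
gate 955 557.4954833984375 -14.772552490234375 110.1935806274414 102.75526428222656 5.455600738525391 0.10917514815316254 [ 0.55797193 -0.00790752  0.10911563]
hous ((556.0035400390625, 11.85028076171875), (322.2404479980469, 555.2418212890625), 5.1440348625183105)
knob n 227 [0.53101176 0.0034943  0.14060299] [0.56249269 0.1406571  0.21199375] [0.54778463 0.02782675 0.20016691]
top [0.54842808 0.02108658 0.20587631] 116
```

View pics/scene_z.png

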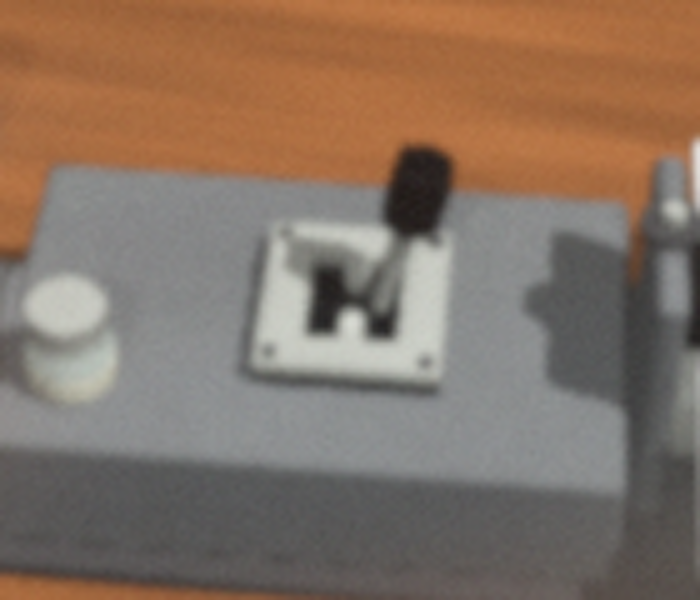

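View pics/side_z.png

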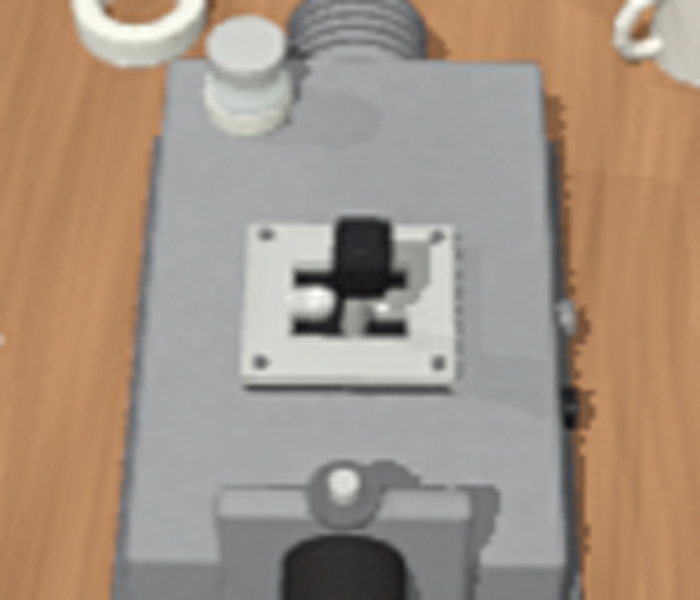

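```bash
cat >> h.py <<'E'
def ray(c,uv,z):
    p=cv2.undistortPoints(np.array(uv,float).reshape(-1,1,2),c['K'],c['D']).reshape(-1,2)
    d=np.c_[p[:,0],-p[:,1],-np.ones(len(p))]@R.from_quat(c['rotation']).as_matrix().T
    t=(z-c['origin'][2])/d[:,2]
    return c['origin']+d*t[:,None]
E
python3 - <<'E'
import numpy as np
from h import *
S={'scene':([(287,233),(437,240),(425,362),(267,350)],(196,142),'bl'),'side':([(266,234),(437,237),(438,362),(260,362)],(184,154),'')}
for n,(pts,off,_) in S.items():
    c=dict(np.load(f'{n}0.npz'))
    uv=np.array(pts)/5+np.array(off)-0.4
    X=ray(c,uv,0.110);print(n,X[:,:2].round(4).tolist(),X.mean(0))
    for i in range(4):
        d=X[(i+1)%4]-X[i];print(np.linalg.norm(d[:2]),np.degrees(np.arctan2(d[1],d[0])))
    W=cloud(c)
    if n=='side':
        m=(abs(W[...,2]-0.0945)<0.004)
    else: m=(abs(W[...,2]-0.097)<0.004)
    m&=(W[...,0]>0.4)&(W[...,0]<0.72)&(W[...,1]>-0.25)&(W[...,1]<0.14)
    m=cv2.morphologyEx(m.astype(np.uint8),cv2.MORPH_OPEN,np.ones((3,3)))>0
    print('hous',cv2.minAreaRect((W[m][:,:2]*1000).astype(np.float32)))
E
```

```text
scene [[0.5129, -0.0627], [0.5033, 0.0209], [0.5967, 0.0279], [0.6033, -0.0562]] [ 0.55403955 -0.01752863  0.11      ]
0.08405689351713083 96.54537260011412
0.09366018416464816 4.332141243982726
0.08442760822483951 -85.48948003492981
0.09067790884001016 -175.94146160365992
hous ((560.84765625, -60.798583984375), (221.7235870361328, 382.02392578125), 4.924010276794434)
side [[0.6057, -0.0547], [0.5139, -0.0617], [0.5072, 0.0205], [0.5985, 0.0295]] [ 0.55633662 -0.01663305  0.11      ]
0.09210428746780885 -175.61373049601917
0.08247692434577943 94.61729870193334
0.0917384389442888 5.628581179298328
0.08446827866294762 -85.12535660221977
hous ((560.94873046875, -55.348480224609375), (217.68484497070312, 379.4709777832031), 5.0037031173706055)
```

```bash
cat >> h.py <<'E'
O=np.array([0.556,-0.017,0.]);YAW=np.radians(5.0)
DR=R.from_euler('z',YAW).as_matrix()
def d2w(p): return np.asarray(p)@DR.T+O
def w2d(p): return (np.asarray(p)-O)@DR
def lever(stick,cross,pts):
    # stick about +y (top forward), cross: + = right(-y)
    Rm=R.from_euler('x',cross).as_matrix()@R.from_euler('y',stick).as_matrix()
    return d2w(np.asarray(pts)@Rm.T+[0,0,0.04])
def knobpt(stick,cross): return lever(stick,cross,[[0,0,0.15]])[0]
def knobcorn(stick,cross):
    b=[[sx*.015,sy*.015,z] for sx in(-1,1) for sy in (-1,1) for z in (.128,.172)]+[[sx*.011,sy*.011,.176] for sx in(-1,1) for sy in (-1,1)]
    return lever(stick,cross,b)
def fit(cams,verbose=True):
    """cams: list of camera dicts"""
    from scipy.optimize import minimize
    data=[]
    for c in cams:
        W=cloud(c);img=c['img'].astype(int)
        D=w2d(W.reshape(-1,3)).reshape(W.shape)
        near=(abs(D[...,0])<0.09)&(abs(D[...,1])<0.09)&(D[...,2]>0.14)&(D[...,2]<0.24)
        m=near&(img.max(-1)<75)
        n,l,st,_=cv2.connectedComponentsWithStats(m.astype(np.uint8))
        if n<2: continue
        k=1+np.argmax(st[1:,4]);data.append((c,(l==k)))
    def cost(p,out=False):
        r=[]
        for c,m in data:
            S=8;uv=project(c,knobcorn(p[0],p[1]))
            h=cv2.convexHull(uv.astype(np.float32)).reshape(-1,2)
            x0,y0=np.floor(uv.min(0)).astype(int)-15;x1,y1=np.ceil(uv.max(0)).astype(int)+15
            im=np.zeros(((y1-y0)*S,(x1-x0)*S),np.uint8)
            cv2.fillPoly(im,[np.round((h-[x0,y0]+0.5)*S).astype(np.int32)],1)
            a=cv2.resize(im.astype(np.float32),(x1-x0,y1-y0),interpolation=cv2.INTER_AREA)
            b=m[y0:y1,x0:x1].astype(np.float32)
            r.append(1-np.minimum(a,b).sum()/np.maximum(a,b).sum())
        return r if out else sum(r)
    best=min(((cost((s,x)),s,x) for s in np.arange(-.32,.33,.04) for x in np.arange(-.27,.28,.045)))
    res=minimize(cost,best[1:],method='Nelder-Mead',options=dict(initial_simplex=[best[1:],(best[1]+.03,best[2]),(best[1],best[2]+.03)]))
    if verbose: print('stick,cross',res.x.round(3),'1-iou',np.round(cost(res.x,True),3),'npx',[int(m.sum()) for _,m in data],'knob',knobpt(*res.x).round(4))
    return res.x
E
python3 - <<'E'
import numpy as np
from h import *
cs=[dict(np.load(f'{n}0.npz')) for n in('scene','side')]
fit(cs);fit(cs[:1]);fit(cs[1:])
print(cs[1]['img'][200:212,250:264].max(-1))
E
```

```text
stick,cross [-0.025 -0.218] 1-iou [0.344 0.277] npx [170, 170] knob [0.5494 0.015  0.1864]
stick,cross [ 0.002 -0.197] 1-iou [0.333] npx [170] knob [0.5537 0.0123 0.1871]
stick,cross [-0.027 -0.248] 1-iou [0.269] npx [170] knob [0.5488 0.0193 0.1854]
[[161  58  35  42  46  46  45  46  47  44  36  41 126 201]
 [163  56  42  49  48  48  45  46  47  45  34  42 127 203]
 [165  56  34  44  48  46  45  46  48  44  31  35  94 159]
 [140  48  39  50  49  47  48  47  46  43  38  39  88 146]
 [131  46  41  44  48  56  56  51  42  42  41  37  87 147]
 [134  48  41  46  48  47  42  46  46  46  41  38  89 148]
 [115  43  39  44  43  45  43  44  45  44  42  41  95 138]
 [101  38  35  39  37  40  36  41  39  41  36  38  90 122]
 [ 50  27  32  31  32  32  35  31  31  32  28  28  56  69]
 [ 31  27  31  29  26  31  29  32  29  30  28  21  30  30]
 [ 29  28  28  30  29  31  28  29  32  26  25  21  24  27]
 [ 48  25  27  30  29  27  28  30  30  27  23  39  65  71]]
```

```bash
cat >> h.py <<'E'
def overlay(c,s,x,fn,half=45,f=6,extra=None):
    uv=project(c,knobcorn(s,x));ce=project(c,d2w([[0,0,.13]]))[0].round().astype(int)
    x0,y0=ce-[int(half*1.2),half]
    im=cv2.resize(c['img'][y0:y0+2*half,x0:x0+int(2.4*half)],None,fx=f,fy=f,interpolation=cv2.INTER_CUBIC)[:,:,::-1].copy()
    T=lambda u:np.round((u-[x0,y0]+.5)*f).astype(np.int32)
    cv2.polylines(im,[cv2.convexHull(T(uv))],True,(0,255,0),1)
    pl=d2w([[a*.055,b*.05,.11] for a,b in((1,1),(1,-1),(-1,-1),(-1,1))]);cv2.polylines(im,[T(project(c,pl))],True,(0,0,255),1)
    for s1,y in ((.016,1),(-.016,1)):
        cv2.polylines(im,[T(project(c,d2w([[-.022,s1,.11],[.022,s1,.11]])))],False,(255,0,0),1)
    if extra is not None:
        for u in T(project(c,extra)): cv2.circle(im,tuple(int(q) for q in u),3,(255,0,255),1)
    cv2.imwrite(fn,im)
E
python3 - <<'E'
import numpy as np
from h import *
cs=[dict(np.load(f'{n}0.npz')) for n in('scene','side')]
for n,c in zip('ab',cs): overlay(c,-.025,-.225,f'pics/ov_{n}.png')
i=[cv2.imread(f'pics/ov_{n}.png') for n in 'ab'];im=np.hstack(i);print(im.shape);cv2.imwrite('pics/ov1.png',cv2.resize(im,(800,int(im.shape[0]*800/im.shape[1]))))
E
```

```text
(540, 1296, 3)
```

View pics/ov1.png

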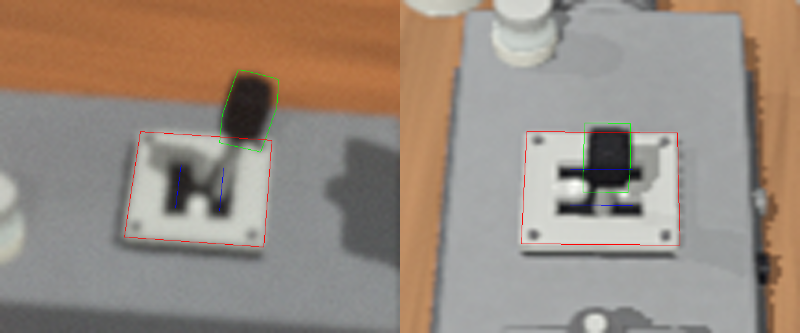

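The lever is already near the crossing (stick ≈ -0.03) in the left channel, and the drive is turned about 5°. I'll raise the arm, close the fingers and line the tool up with the drive axes.

Call:
arm_command(
  gripper=[0, 0, 0, 0, 0, 0],
  translation=[
    [0, 0, -3],
    [0, 0, -3],
    [0, 0, 0],
    [0, 0, 0],
    [0, 0, 0],
    [0, 0, 0],
  ],
  twist=[
    [0, 0, 0],
    [0, 0, 0],
    [0, 0, 8.5],
    [0, 0, 8.5],
    [0, 0, 0],
    [0, 0, 0],
  ],
)

```text
t: 0.7
tool_pos: [0.2254, -0.5534, 0.3004]
eef_rot: [0.999, 0.043, -0.001, -0.004]
contact_force: [0.3, 0.0, -0.2]
width: 0.006
```

```bash
cat >> h.py <<'E'
def tell(target=None):
    from rig import state
    s=state();Rm=R.from_quat(s['eef_rot']).as_matrix()
    print('t',round(s['t'],2),'tcp',s['tool_pos'].round(4) if hasattr(s['tool_pos'],'round') else s['tool_pos'],'drive',(w2d(s['tool_pos'])*1000).round(1),'w',round(float(s['width']),3))
    print('tool x yaw',np.degrees(np.arctan2(Rm[1,0],Rm[0,0])).round(2),'z',Rm[:,2].round(3),'F drive',(np.array(s['contact_force'])@DR).round(1))
    if target is not None:
        print('to target, tool cm',((d2w(np.array(target)/1000)-s['tool_pos'])@Rm*100).round(2))
    return s
E
python3 -c "
from h import *
tell((-5,95,300))"
```

```text
t 0.7 tcp [ 0.2254 -0.5534  0.3004] drive [-376.1 -505.6  300.4] w 0.006
tool x yaw 4.87 z [-0.003  0.008 -1.   ] F drive [ 0.3  0.  -0.2]
to target, tool cm [ 36.98 -60.14   0.44]
```

Call:
arm_command(
  gripper=[0, 0, 0, 0, 0, 0, 0, 0, 0, 0, 0, 0],
  translation=[
    [2.4, -3.9, 0],
    [2.4, -3.9, 0],
    [2.4, -3.9, 0],
    [2.4, -3.9, 0],
    [2.4, -3.9, 0],
    [2.4, -3.9, 0],
    [2.4, -3.9, 0],
    [2.4, -3.9, 0],
    [2.4, -3.9, 0],
    [2.4, -3.9, 0],
    [2.4, -3.9, 0],
    [2.4, -3.9, 0],
  ],
  twist=[
    [0, 0, 0],
    [0, 0, 0],
    [0, 0, 0],
    [0, 0, 0],
    [0, 0, 0],
    [0, 0, 0],
    [0, 0, 0],
    [0, 0, 0],
    [0, 0, 0],
    [0, 0, 0],
    [0, 0, 0],
    [0, 0, 0],
  ],
)

```text
t: 1.9
tool_pos: [0.4687, -0.0441, 0.298]
eef_rot: [0.998, 0.056, -0.003, -0.006]
contact_force: [0.7, -0.6, 0.5]
width: -0.001
```

```bash
python3 -c "
from h import *
tell((-4,95,300))"
```

```text
t 1.9 tcp [ 0.4687 -0.0441  0.298 ] drive [-89.3 -19.4 298. ] w -0.001
tool x yaw 6.42 z [-0.007  0.012 -1.   ] F drive [ 0.7 -0.6  0.5]
to target, tool cm [  8.81 -11.23  -0.11]
```

Call:
arm_command(
  gripper=[0, 0, 0, 0, 0, 0],
  translation=[
    [2.5, -3.5, 0],
    [2.5, -3.5, 0],
    [2.0, -2.5, 0],
    [1.5, -1.7, 0],
    [0, 0, 0],
    [0, 0, 0],
  ],
  twist=[
    [0, 0, 1.4],
    [0, 0, 0],
    [0, 0, 0],
    [0, 0, 0],
    [0, 0, 0],
    [0, 0, 0],
  ],
)

```text
t: 2.5
tool_pos: [0.545, 0.0757, 0.2956]
eef_rot: [0.998, 0.066, -0.006, -0.012]
contact_force: [0.2, -0.3, 0.6]
width: -0.001
```

```bash
python3 -c "
from h import *
tell((-4,95,191))
from rig import read_camera
cs=[read_camera(n) for n in('scene','side','wrist')]
fit(cs[:2])
cv2.imwrite('pics/w1.png',cs[2]['img'][:,:,::-1])
"
```

```text
t 2.5 tcp [0.545  0.0757 0.2956] drive [ -2.9  93.3 295.6] w -0.001
tool x yaw 7.57 z [-0.014  0.023 -1.   ] F drive [ 0.1 -0.4  0.6]
to target, tool cm [ 0.    0.08 10.46]
stick,cross [-0.025 -0.218] 1-iou [0.348 0.447] npx [169, 130] knob [0.5494 0.015  0.1864]
```

View pics/w1.png

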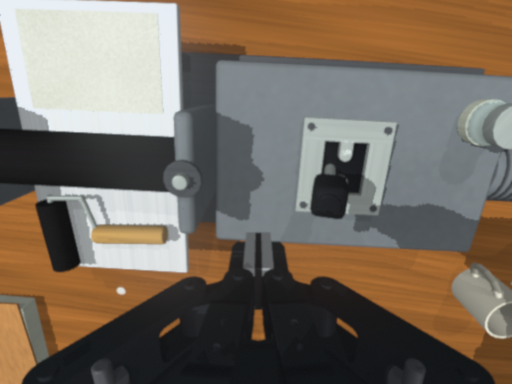

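```bash
cat >> h.py <<'E'
def align():
    from rig import state
    s=state();Rm=R.from_quat(s['eef_rot'])
    T=R.from_matrix(DR@np.diag([1.,-1,-1]))
    print('align twist deg',np.degrees((Rm.inv()*T).as_rotvec()).round(2))
E
python3 -c "
from h import *
align()
from rig import read_camera
c=read_camera('wrist');fit([c]);np.savez('w1.npz',**c)
x=fit([c,dict(np.load('scene0.npz')),dict(np.load('side0.npz'))]);overlay(c,-.025,-.22,'pics/ow1.png',half=60,f=5)"
```

```text
align twist deg [-1.37  0.58  2.42]
stick,cross [-0.012 -0.225] 1-iou [0.203] npx [1411] knob [0.5513 0.0162 0.1862]
stick,cross [-0.025 -0.22 ] 1-iou [0.212 0.346 0.276] npx [1411, 170, 170] knob [0.5494 0.0153 0.1863]
```

View pics/ow1.png

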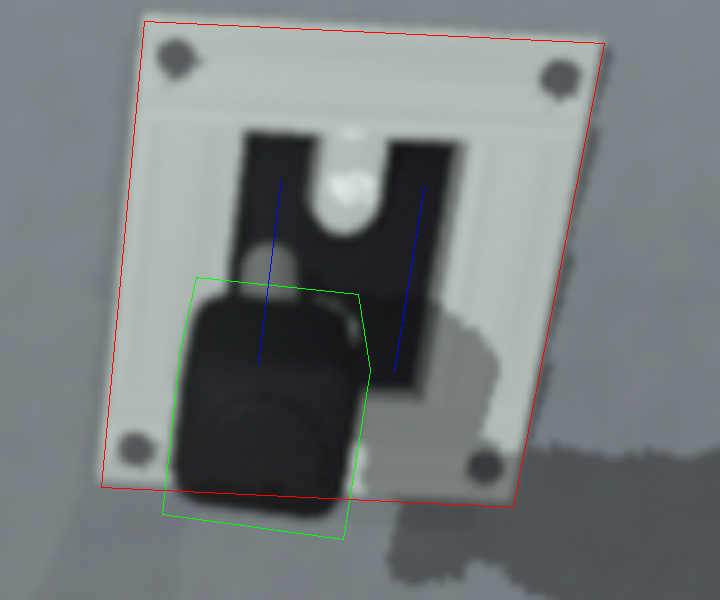

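The wrist view shows the shank at gate level, at (265,270), level with the crossing just below the forward tongue's tip (348,236). The lever can be pushed across directly. I'll straighten the tool and lower it on the knob's left.

Call:
arm_command(
  gripper=[0, 0, 0, 0, 0, 0, 0],
  translation=[
    [0, 0, 0],
    [0, 0, 0],
    [0, 0, 3],
    [0, 0, 3],
    [0, 0, 2.5],
    [0, 0, 1.5],
    [0, 0, 0],
  ],
  twist=[
    [-1.4, 0.6, 2.4],
    [0, 0, 0],
    [0, 0, 0],
    [0, 0, 0],
    [0, 0, 0],
    [0, 0, 0],
    [0, 0, 0],
  ],
)

```text
t: 3.4
tool_pos: [0.5465, 0.057, 0.1964]
eef_rot: [0.999, 0.05, 0.004, -0.005]
contact_force: [0.5, -0.1, 0.2]
width: 0.004
```

```bash
python3 -c "
from h import *
align();tell((-4,70,191))
"
```

```text
align twist deg [-0.51 -0.47  0.67]
t 3.4 tcp [0.5465 0.057  0.1964] drive [ -3.   74.5 196.4] w 0.004
tool x yaw 5.67 z [ 0.007  0.01  -1.   ] F drive [ 0.5 -0.2  0.2]
to target, tool cm [-0.11  0.45  0.53]
```

Call:
arm_command(
  gripper=[0, 0, 0, 0, 0, 0, 0],
  translation=[
    [0, 0.5, 0.5],
    [0, 0.8, 0],
    [0, 0.8, 0],
    [0, 0.8, 0],
    [0, 0.8, 0],
    [0, 0.8, 0],
    [0, 0, 0],
  ],
  twist=[
    [-0.5, -0.5, 0.6],
    [0, 0, 0],
    [0, 0, 0],
    [0, 0, 0],
    [0, 0, 0],
    [0, 0, 0],
    [0, 0, 0],
  ],
)

```text
t: 4.1
tool_pos: [0.5532, 0.0065, 0.1958]
eef_rot: [0.999, 0.045, 0.003, -0.002]
contact_force: [-0.1, 1.1, -0.3]
width: 0.002
```

```bash
python3 -c "
from h import *
align();tell((-4,-2,191))
from rig import read_camera
c=read_camera('wrist');cv2.imwrite('pics/w2.png',c['img'][:,:,::-1])
"
```

```text
align twist deg [-0.19 -0.3   0.11]
t 4.1 tcp [0.5532 0.0065 0.1958] drive [ -0.7  23.6 195.8] w 0.002
tool x yaw 5.11 z [ 0.005  0.004 -1.   ] F drive [-0.   1.1 -0.3]
to target, tool cm [-0.34  2.57  0.47]
```

View pics/w2.png

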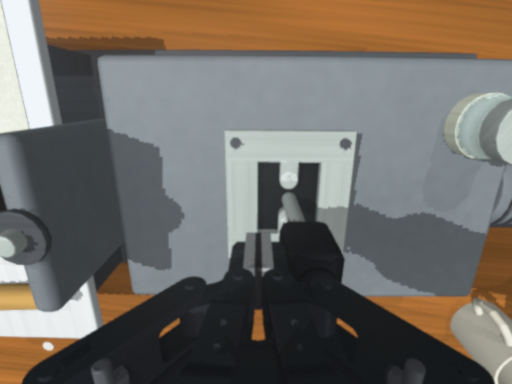

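The shank at (291,205) is now between the two channels, so it is crossing. I'll keep pushing right.

Call:
arm_command(
  gripper=[0, 0, 0, 0, 0],
  translation=[
    [0, 0.7, 0],
    [0, 0.7, 0],
    [0, 0.6, 0],
    [0, 0.4, 0],
    [0, 0, 0],
  ],
  twist=[
    [0, 0, 0],
    [0, 0, 0],
    [0, 0, 0],
    [0, 0, 0],
    [0, 0, 0],
  ],
)

```text
t: 4.65
tool_pos: [0.5553, -0.0189, 0.1952]
eef_rot: [0.999, 0.045, 0.002, -0.002]
contact_force: [-0.5, 1.1, 0.4]
width: -0.0
```

```bash
python3 -c "
from h import *
align();tell((-4,-2,191))
from rig import read_camera
c=read_camera('wrist');cv2.imwrite('pics/w3.png',c['img'][:,:,::-1])
"
```

```text
align twist deg [-0.19 -0.26  0.16]
t 4.65 tcp [ 0.5553 -0.0189  0.1952] drive [ -0.8  -1.8 195.2] w -0.0
tool x yaw 5.16 z [ 0.004  0.004 -1.   ] F drive [-0.4  1.2  0.4]
to target, tool cm [-0.32  0.02  0.42]
```

View pics/w3.png

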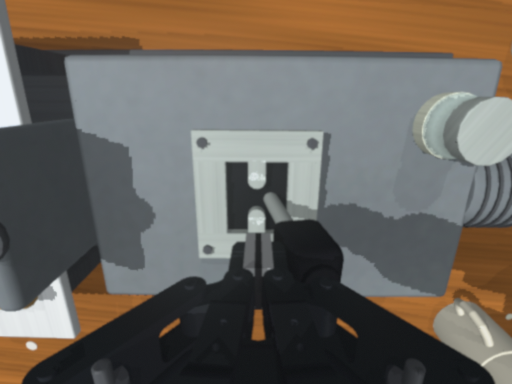

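Call:
arm_command(
  gripper=[0, 0, 0],
  translation=[
    [0, 0.4, 0],
    [0, 0.4, 0],
    [0, 0, 0],
  ],
  twist=[
    [0, 0, 0],
    [0, 0, 0],
    [0, 0, 0],
  ],
)

```text
t: 5.0
tool_pos: [0.556, -0.0261, 0.195]
eef_rot: [0.999, 0.046, 0.002, -0.003]
contact_force: [-0.4, 4.2, 0.7]
width: -0.003
```

```bash
python3 -c "
from h import *
tell((-4,-2,191))
from rig import read_camera
c=read_camera('wrist');cv2.imwrite('pics/w4.png',c['img'][:,:,::-1])
"
```

```text
t 5.0 tcp [ 0.556  -0.0261  0.195 ] drive [ -0.8  -9.1 195. ] w -0.003
tool x yaw 5.22 z [ 0.004  0.006 -1.   ] F drive [-0.1  4.3  0.7]
to target, tool cm [-0.31 -0.71  0.4 ]
```

View pics/w4.png

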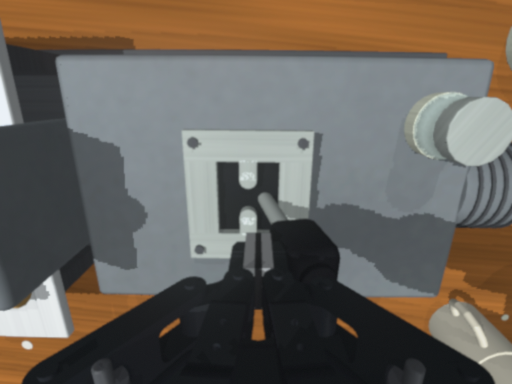

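Call:
arm_command(
  gripper=[0, 0, 0],
  translation=[
    [0, 0.3, 0],
    [0, 0.3, 0],
    [0, 0, 0],
  ],
  twist=[
    [0, 0, 0],
    [0, 0, 0],
    [0, 0, 0],
  ],
)

```text
t: 5.35
tool_pos: [0.5561, -0.028, 0.1948]
eef_rot: [0.999, 0.047, 0.002, -0.007]
contact_force: [-1.3, 6.4, 2.8]
width: -0.005
```

```bash
python3 -c "
from h import *
tell((-4,-2,191))
from rig import read_camera
c=read_camera('wrist');cv2.imwrite('pics/w5.png',cv2.resize(c['img'][110:300,160:360,::-1],None,fx=3,fy=3,interpolation=2))
"
```

```text
t 5.35 tcp [ 0.5561 -0.028   0.1948] drive [ -0.8 -10.9 194.8] w -0.005
tool x yaw 5.38 z [ 0.003  0.015 -1.   ] F drive [-0.7  6.5  2.8]
to target, tool cm [-0.31 -0.89  0.39]
```

View pics/w5.png

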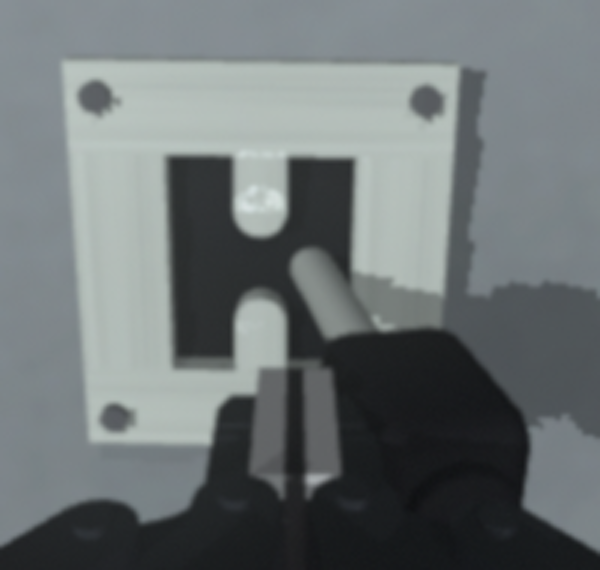

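The force rose to 6.5 N and the motion stopped, with the shank against the right wall, level with the crossing. I'll back off to the left, go round to the robot side and line up behind the knob.

Call:
arm_command(
  gripper=[0, 0, 0, 0, 0, 0, 0, 0, 0, 0],
  translation=[
    [0, -1.5, 0],
    [0, -1.5, 0],
    [-2, 0, 0],
    [-2, 0, 0],
    [-1.5, 0, 0],
    [0, 0, 0],
    [0, 1.8, 0],
    [0, 1.8, 0],
    [0, 1.5, 0],
    [0, 0, 0.5],
  ],
  twist=[
    [0, 0, 0],
    [0, 0, 0],
    [0, 0, 0],
    [0, 0, 0],
    [0, 0, 0],
    [0, 0, 0],
    [0, 0, 0],
    [0, 0, 0],
    [0, 0, 0],
    [0, 0, 0],
  ],
)

```text
t: 6.4
tool_pos: [0.5054, -0.0508, 0.191]
eef_rot: [0.999, 0.05, 0.005, -0.002]
contact_force: [-0.5, 0.1, -0.1]
width: 0.002
```

```bash
python3 -c "
from h import *
align();tell((-48,-35,185))
from rig import read_camera
cs=[read_camera(n) for n in('scene','side','wrist')]
x=fit(cs[:2])
a=cs[2]['img'][60:360,100:400,::-1];b=cs[1]['img'][165:265,205:305,::-1]
cv2.imwrite('pics/w6.png',np.hstack([cv2.resize(a,(400,400)),cv2.resize(b,(400,400))]))
"
```

```text
align twist deg [-0.26 -0.57  0.71]
t 6.4 tcp [ 0.5054 -0.0508  0.191 ] drive [-53.4 -29.3 191. ] w 0.002
tool x yaw 5.7 z [ 0.01   0.005 -1.   ] F drive [-0.5  0.1 -0.1]
to target, tool cm [0.53 0.58 0.6 ]
stick,cross [-0.026  0.202] 1-iou [0.361 0.269] npx [173, 187] knob [ 0.5548 -0.0473  0.1869]
```

View pics/w6.png

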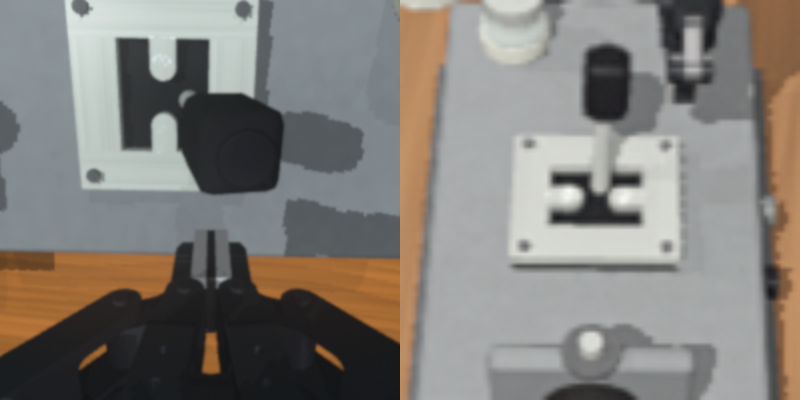

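The side view shows the shank in the right channel at the crossing, with the knob at about drive y -32. I'll centre the fingers behind it and push forward.

Call:
arm_command(
  gripper=[0, 0, 0, 0, 0, 0, 0, 0],
  translation=[
    [0, 0.5, 0.5],
    [0, 0, 0],
    [1, 0, 0],
    [1, 0, 0],
    [1, 0, 0],
    [1, 0, 0],
    [0.8, 0, 0],
    [0, 0, 0],
  ],
  twist=[
    [-0.3, -0.6, 0.7],
    [0, 0, 0],
    [0, 0, 0],
    [0, 0, 0],
    [0, 0, 0],
    [0, 0, 0],
    [0, 0, 0],
    [0, 0, 0],
  ],
)

```text
t: 7.35
tool_pos: [0.5563, -0.0483, 0.1837]
eef_rot: [0.999, 0.045, -0.003, -0.0]
contact_force: [-1.1, 0.3, -0.5]
width: -0.004
```

```bash
python3 -c "
from h import *
align();tell((14,-35,185))
from rig import read_camera
cs=[read_camera(n) for n in('scene','side','wrist')]
x=fit(cs[:2])
a=cs[2]['img'][60:360,100:400,::-1];b=cs[1]['img'][165:265,205:305,::-1]
cv2.imwrite('pics/w7.png',np.hstack([cv2.resize(a,(400,400)),cv2.resize(b,(400,400))]))
"
```

```text
align twist deg [-0.02  0.35  0.15]
t 7.35 tcp [ 0.5563 -0.0483  0.1837] drive [ -2.4 -31.2 183.7] w -0.004
tool x yaw 5.15 z [-0.006 -0.    -1.   ] F drive [-1.1  0.3 -0.5]
to target, tool cm [ 1.64  0.38 -0.14]
stick,cross [0.146 0.21 ] 1-iou [0.576 0.347] npx [399, 187] knob [ 0.5804 -0.0459  0.1852]
```

View pics/w7.png

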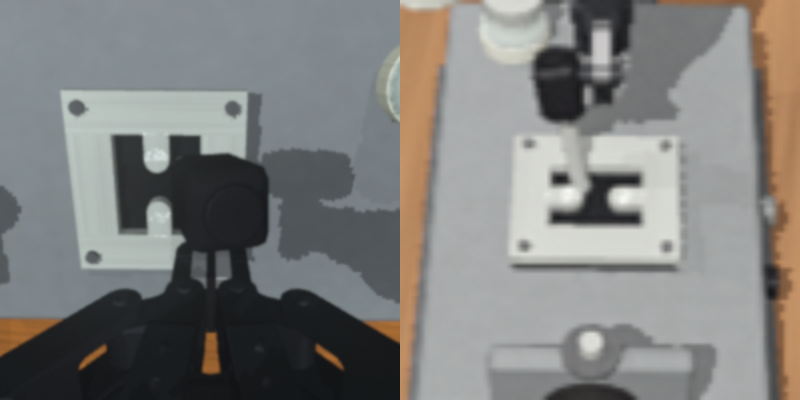

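The lever has entered the third slot with stick about 0.15. I'll keep pushing until it stops.

Call:
arm_command(
  gripper=[0, 0, 0, 0, 0],
  translation=[
    [0.7, 0, 0.3],
    [0.7, 0, 0.3],
    [0.6, 0, 0],
    [0.4, 0, 0],
    [0, 0, 0],
  ],
  twist=[
    [0, 0, 0],
    [0, 0, 0],
    [0, 0, 0],
    [0, 0, 0],
    [0, 0, 0],
  ],
)

```text
t: 8.0
tool_pos: [0.5784, -0.0463, 0.1767]
eef_rot: [0.999, 0.045, -0.005, -0.0]
contact_force: [-3.6, -1.8, 4.4]
width: 0.002
```

```bash
python3 -c "
from h import *
align();tell((14,-35,185))
from rig import read_camera
cs=[read_camera(n) for n in('scene','side','wrist')]
x=fit(cs[1:2])
a=cs[2]['img'][60:360,100:400,::-1];b=cs[1]['img'][165:265,205:305,::-1]
cv2.imwrite('pics/w8.png',np.hstack([cv2.resize(a,(400,400)),cv2.resize(b,(400,400))]))
"
```

```text
align twist deg [-0.03  0.59  0.11]
t 8.0 tcp [ 0.5784 -0.0463  0.1767] drive [ 19.8 -31.2 176.7] w 0.002
tool x yaw 5.11 z [-0.01 -0.   -1.  ] F drive [-3.7 -1.4  4.4]
to target, tool cm [-0.58  0.38 -0.82]
stick,cross [0.312 0.241] 1-iou [0.376] npx [180] knob [ 0.6048 -0.047   0.1786]
```

View pics/w8.png

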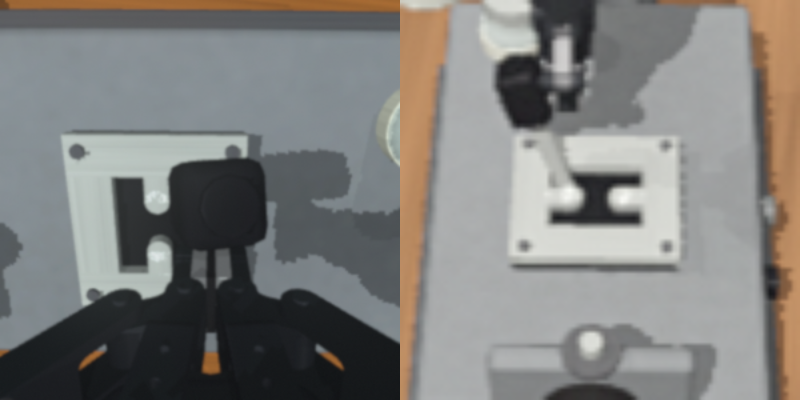

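Call:
arm_command(
  gripper=[0, 0, 0, 0],
  translation=[
    [0.4, 0, 0],
    [0.4, 0, 0],
    [0.5, 0, 0],
    [0.5, 0, 0],
  ],
  twist=[
    [0, 0, 0],
    [0, 0, 0],
    [0, 0, 0],
    [0, 0, 0],
  ],
)

```text
t: 8.55
tool_pos: [0.5864, -0.0455, 0.1749]
eef_rot: [0.999, 0.044, -0.014, 0.0]
contact_force: [-13.8, -2.5, 8.5]
width: 0.002
```

```bash
python3 -c "
from h import *
tell((14,-35,185))
"
```

```text
t 8.55 tcp [ 0.5864 -0.0455  0.1749] drive [ 27.8 -31.1 174.9] w 0.002
tool x yaw 5.06 z [-0.028 -0.002 -1.   ] F drive [-14.   -1.3   8.5]
to target, tool cm [-1.41  0.39 -0.97]
```

The force is 14 N with no further advance, so the lever is against the stop. I'll withdraw straight back and up, then check.

Call:
arm_command(
  gripper=[0, 0, 0, 0, 0, 0, 0, 0],
  translation=[
    [-1.5, 0, 0],
    [-3, 0, 0],
    [-3, 0, 0],
    [-2, 0, 0],
    [0, 0, -3],
    [0, 0, -3],
    [0, 0, -3],
    [0, 0, 0],
  ],
  twist=[
    [0, 0, 0],
    [0, 0, 0],
    [0, 0, 0],
    [0, 0, 0],
    [0, 0, 0],
    [0, 0, 0],
    [0, 0, 0],
    [0, 0, 0],
  ],
)

```text
t: 9.35
tool_pos: [0.4935, -0.0534, 0.2706]
eef_rot: [0.999, 0.044, -0.009, -0.0]
contact_force: [0.2, 0.0, -0.1]
width: -0.004
```

```bash
python3 -c "
from h import *
tell()
from rig import read_camera
cs=[read_camera(n) for n in('scene','side','wrist')]
x=fit(cs[:2]);x=fit(cs[2:]);x=fit(cs)
a=cs[2]['img'][:,:,::-1][0:384,60:444];b=cs[1]['img'][165:265,205:305,::-1]
cv2.imwrite('pics/w9.png',np.hstack([cv2.resize(a,(400,400)),cv2.resize(b,(400,400))]))
cv2.imwrite('pics/s9.png',cs[0]['img'][:,:,::-1])
"
```

```text
t 9.35 tcp [ 0.4935 -0.0534  0.2706] drive [-65.4 -30.8 270.6] w -0.004
tool x yaw 5.05 z [-0.018  0.    -1.   ] F drive [ 0.2  0.  -0.1]
stick,cross [0.314 0.209] 1-iou [0.362 0.338] npx [164, 193] knob [ 0.6048 -0.0424  0.1796]Traceback (most recent call last):
  File "<string>", line 6, in <module>
    x=fit(cs[:2]);x=fit(cs[2:]);x=fit(cs)
                    ~~~^^^^^^^^
  File "h.py", line 58, in fit
    best=min(((cost((s,x)),s,x) for s in np.arange(-.32,.33,.04) for x in np.arange(-.27,.28,.045)))
  File "h.py", line 58, in <genexpr>
    best=min(((cost((s,x)),s,x) for s in np.arange(-.32,.33,.04) for x in np.arange(-.27,.28,.045)))
               ~~~~^^^^^^^
  File "h.py", line 56, in cost
    r.append(1-np.minimum(a,b).sum()/np.maximum(a,b).sum())
               ~~~~~~~~~~^^^^^
ValueError: operands could not be broadcast together with shapes (103,108) (0,108)
```

```bash
python3 -c "
from h import *
from rig import read_camera
cs=[read_camera(n) for n in('scene','side','wrist')]
a=cs[2]['img'][:,:,::-1][0:384,60:444];b=cs[1]['img'][165:265,205:305,::-1]
cv2.imwrite('pics/w9.png',np.hstack([cv2.resize(a,(400,400)),cv2.resize(b,(400,400))]))
cv2.imwrite('pics/s9.png',cs[0]['img'][:,:,::-1])
"
```

```text
(no output)
```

View pics/w9.png

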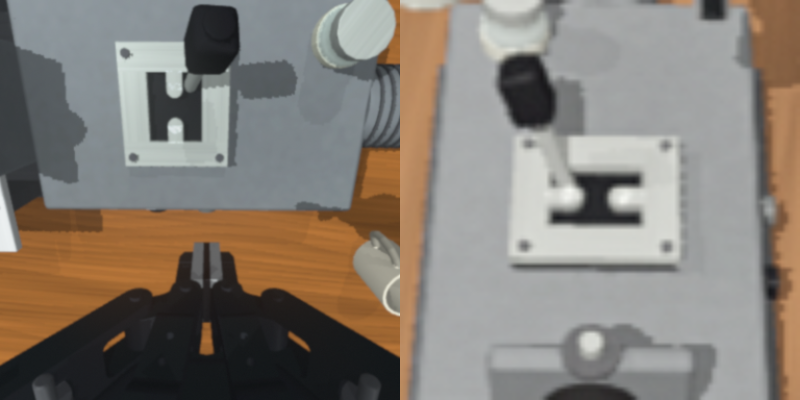

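View pics/s9.png

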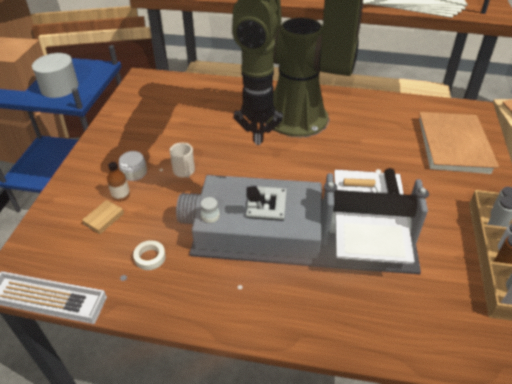

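The lever stands fully forward on the right, at (213,40) in the wrist half of the picture and (527,90) in the side half. The gripper is clear of everything, and the bystanders are where they were. I'm handing the job in.

```bash
python3 -c "
from rig import finish_job
print(finish_job())"
```

```text
the job is handed in; nothing more can be done
None
```

The printing press lever is in third gear, and I handed the job in at about 9.5 s of the 64 s allowed; `finish_job` gave no verdict.

- **Crossing:** The lever started already level with the crossing (stick about -0.02), so no push along the left channel was needed. Closed fingertips on the knob's left face pushed it into the right-hand channel, until it stopped against the far wall at 6.5 N. After I backed off, the camera fit gave cross about 0.20.
- **Third slot:** I went round to the robot side and pushed the near face forward until it stopped at 14 N. The knob was never gripped, and the lever was never pushed back towards the fourth slot.
- **Last checks:** With the arm withdrawn, the scene and side cameras gave stick about 0.31 and cross about 0.21. The measured contact force was about 0.2 N, and in the scene picture the bystanders looked unmoved.
- **What failed or disagreed:** The knob outlines matched only loosely, as the model outline is larger than the knob's rounded shape. I trust the angles to about 0.03 rad. The final fit in the wrist picture failed because the predicted outline fell partly outside the image, so that view was checked by eye only.

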